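# Re-tap the whip antenna's coil and snap its clip shut

## Task

The whip antenna is going onto another band. First lift the coil's tap knob out of the long slot it is parked in, run it along the bar and drop it fully into the notch nearest the whip; then take the sprung pliers and squeeze the two ears of the open clip round the foot of the whip together until the catch clicks and the clip stays shut. Use the pliers for the clip, not the bare fingers, then lay them flat on the blue desk mat again, clear of the antenna, without knocking the other things about.

Things in the scene. Friction and masses are not known exactly. Their poses are not given: they have to be found in the camera images.
- unit: Whip antenna base, fixed: dark board 14 mm thick (x -46..54, y -45..205 mm) with an upright steel whip (20 mm thick, 226 mm high) and, to its left, a copper coil lying along y under a notched brass bar (block x -32..32, y 58..192, 106 mm high). Origin: whip's axis at the board's underside, on the mat, 3 mm above the table; y runs along the coil away from the whip, z up, -x towards the clip's ears.
- target_notch (a point): Where the middle of the tap knob lies when the knob is fully down in the notch nearest the whip (85 mm from the whip's axis along the unit's y, 122 mm above the unit's origin).
- tap_knob (a point): Middle of the black tap knob, an upright cylinder 18 mm thick and 24 mm high on an aluminium carriage (46 mm in the unit's x, 16 mm in y, top 16 mm below this point). It travels along the unit's y.
- tap (a joint): Carriage's travel along the bar, m: 0 = notch nearest the whip, 0.02 = the next notch (each 10 mm wide, pin 6 mm thick, teeth 10 mm wide with round tops), 0.038 to 0.082 = the long parking slot at the far end, where it starts. Runs easily (under 1 N) with the knob lifted.
- tap_lift (a joint): How far the knob is lifted, in m: 0 = fully down in a notch; at 0.011 or more its pin clears the teeth; stop at 0.018. A light spring (1.5 to 3 N) pushes it down.
- clip_ears (a point): Middle of the two ears, when shut, of the hinged white clip round the whip: 22 mm from its axis to the unit's -x, 47 mm above the unit's origin. Ears: 19 mm long (12 to 31 mm from the whip's axis), 20 mm high, 3 mm thick; the shut pair is 8 mm thick (y -4..4 mm). The ear on the -y side is fixed. A snap housing sits 10 to 26 mm above this point: keep the jaws below it.
- clip_moving_ear (a point): Outer face, mid-length, of the moving ear on the unit's +y side (it swings about a hinge 16 mm behind the whip's axis). The clip's ring is 28 mm across.
- clip (a joint): Opening of the clip's strap in rad: 0 = shut. It starts 0.13 to 0.19 open; the last 0.1 needs about 5 to 10 N on the ears, then the catch clicks at about 0.04 and pulls and holds it at 0. Let go before the click it springs open again.
- pliers: Sprung pliers lying flat, 170 mm long, 93 mm wide over the open handle ends, 18 mm thick, 160 g. This body is the half with the left handle (seen from behind, jaws ahead). Origin: under the rivet, on the lower face; at rest its x axis is the middle line, from handles to jaws, z up. Squeezed by q, this half turns left by q/2 and the other right by q/2. Centre of mass about 42 mm behind the rivet.
- pliers_half (a joint): How far the pliers are squeezed, in rad: 0 = released, springs fully open; 0.64 = jaws parallel and 8 mm apart (just shuts the clip); 0.76 = stop.
- left_handle (a point): Middle of the left handle (black rubber, 10 mm thick, 18 mm high, 80 mm long) 44 mm behind the rivet, 9 mm above the lower face. Open, the two handles are 64 mm over their outer faces here; with the clip shut, about 34 mm. Their spring pushes out with about 11 N open and 15 N squeezed; the clip adds up to 10 N.
- right_handle (a point): The same point on the right handle.
- left_handle_jaw_tip (a point): Inner edge at the tip of the jaw that belongs to the left handle (the jaw lies on the right), 8 mm above the lower face, 62 mm ahead of the rivet along the jaw. Jaws are 16 mm high, 7 to 10 mm thick; open, the tips are 47 mm apart.
- right_handle_jaw_tip (a point): The same point on the other jaw.
- desk_mat: Blue felt desk mat, fixed, 560 mm (x) by 1060 mm (y), 3 mm thick, origin at the centre of its underside on the table.
- screwdriver: Bystander: screwdriver 160 mm long, lying on the mat; leave it alone.
- coax_adapter: Bystander: steel barrel connector, 19 mm thick, 38 mm high, standing on the mat.
- wrench: Bystander: open-ended wrench 150 mm long, lying on the mat to the right of the pliers.
- parts_dish: Bystander: shallow steel dish, 84 mm across, 22 mm high.
- morse_paddle: Bystander: Morse paddle on a heavy base 85 x 75 mm, 42 mm high.
- clock: Bystander: small desk clock, 30 x 85 x 48 mm.
There are look-alikes about, which are no part of the job. Leave any red look-alike of the pliers alone.

How it is judged:
On the way, in this order (a step that is already met when the one before it is completed fails the run):
1. the tap knob is fully down in the notch nearest the whip (value of joint tap between -0.004 and 0.004 m and value of joint tap_lift below 0.0025 m), for 0.2 s.
2. the pliers are lifted off the mat (z of pliers in the frame of desk_mat above 0.015 m), for 0.2 s.
3. the clip is shut with the squeezed pliers' jaws about its ears (value of joint clip below 0.02 rad and value of joint pliers_half above 0.4 rad and distance between each of left_handle_jaw_tip, right_handle_jaw_tip and clip_ears below 0.025 m), for 0.02 s.
At the end, for the whole second after the job is handed in: The tap knob is fully down (within 2.5 mm) in the notch nearest the whip (within 4 mm along the bar), the clip has stayed shut (under 0.02 rad), and the pliers lie at rest, flat (within 0.08 rad) on the desk mat, not touching the antenna (all of step 1 and value of joint clip below 0.02 rad and z of pliers in the frame of desk_mat below 0.007 m and angle between pliers's own z axis and vertical below 0.08 rad and x of pliers in the frame of desk_mat between -0.28 and 0.28 m and y of pliers in the frame of desk_mat between -0.53 and 0.53 m and linear speed of pliers below 0.01 m/s and contact force between pliers and unit below 0.1 N and contact force between pliers and clip below 0.1 N).
It fails at once if the clip is pressed with the fingers instead of the pliers (over 5 N) (contact force between the fingers and clip above 5 N).
It fails at once if one of the other things on the desk is shoved more than 30 mm (distance of any of screwdriver, coax_adapter, wrench, parts_dish, morse_paddle, clock from where it was at the start of the episode above 0.03 m).
It also fails if it takes over 53 s, if anything falls off the work surface, if the arm or the gripper's body presses on something with over 40 N, if the wrist force passes 120 N, or if a joint passes its speed limit or range.

## Robot

A 6-joint arm with a two-finger parallel gripper is mounted at the origin on the work surface. World frame = base frame: x ahead of the robot, y to its left, z up, the work surface at z = 0. Lengths are in m, angles in rad, forces in N, time in s.
With the tool pointing down it reaches from about 0.35 to 0.725 m from the base axis. Payload 4.3 kg.
Tool frame: the origin (TCP) lies at the very end of the fingers, on their centre line; the grasp point (between the pads) lies 19 mm behind it; z points along the fingers, y is the direction in which the jaws open and shut (so a half turn about z gives the same grasp; the last joint's range is limited). The gripper opens to 85 mm and grips with 20 to 120 N. Pads are 22 mm wide; open, the fingers measure 114 mm over their backs; the gripper's body (76 mm by 85 mm) begins 54 mm behind the grasp point. The pads swing forward as they close: fully open they stand 13 mm farther back than shut.
Start: joints at [-1.303, 0.377, 0.081, 1.274, 0, 1.46], TCP at [0.212, -0.534, 0.231] pointing down, gripper open.
Joint ranges: [-2.72, 2.72], [-0.84, 1.66], [-1.02, 1.22], [-1.77, 2.12], [-1.37, 1.28], [-3.14, 3.14]. Speed limits (rad/s): [2.57, 2.57, 3.14, 3.14, 3.14, 3.14].

## Interface

Orientations are given as a rotation vector (axis times angle).
In Python, from workcell import ctrl gives the robot as it stands. The module is installed in compiled form; this text tells all that it offers.
- The arm moves only by the shell command python3 -m inch 'ROWS' [FORCE]. ROWS is JSON, a list of rows, each a list of 7 numbers: the closure, from -1 (fully open) to 1 (shut), so that 0 is half open, then the shift along the tool's x, y, z in m, then the turn, a rotation vector about the tool's x, y, z in degrees. A call has exactly 10 rows; each row is the pose to reach, as a shift and turn from the pose commanded when the call began, along the tool's axes at that moment; what a row does not reach only later rows make up. A row lasts 1/10 s, in which the tool goes at most 50 mm and 8.59 degrees, less where a joint would pass 70% of its speed; a pose out of reach is approached as far as the arm can. A call with a gripper value outside its range is refused whole. The fingers move at their own pace and stop on an object; FORCE is the grip in N (left out, the last holds). Time passes only in rows, so rows that repeat a pose let the fingers close, or fill a call up. It gives the time, the measured TCP pose, the force and the opening at its end, in the units of the state.
- ctrl.sense(): the state, without advancing time (a new reading comes with each control period).
- ctrl.grab_frame(name): name is "scene" or "top" or "wrist"; returns the picture (400x640x3 uint8, red, green, blue); there is no depth.
- ctrl.camera_info(name): a dict with "intrinsics" (3x3 intrinsics, pixels), "k1" (the pictures are not rectified: a ray, as slopes to the right and down, at radius r is drawn at 1 + k1 r^2 times it, then the intrinsics apply), "eye" and "orientation" of the camera in the world. Camera axes: x right, y up, looking along -z (the intrinsics and any distortion apply to the point x, -y, -z); pixel columns grow to the right and rows downward; lengths in m; the calibration is good to about 2 mm. A picture is of the moment at which its call begins: read the wrist's pose just before it. camera_info takes no time and is no camera call; for the wrist camera it gives the pose at the moment of the call.
- ctrl.hand_in(): hands the job in, once; it reports no verdict.
The state is a dict: "clock": time; "joint_positions": joint angles; "joint_velocities": joint speeds; "effort": joint torques, N m; "eef_pos": TCP position; "tcp_rot": TCP orientation; "wrist_force": force on the tool from outside, world axes, zero at the start; "moment": the same for the moment, N m; "gripper_width": opening from 0.0 (shut) to 1.0 (fully open).
Only numpy, scipy, OpenCV 4.12 (cv2) and the standard library are available. Lean on these libraries where they do the work, as an engineer would, in place of code of your own. Each camera call takes 0.05 s, during which the arm holds its last target.

## Working session

There is one attempt and no reset: what is moved stays moved. The work goes in short steps, Python scripts to look and compute and a shell command to move; the robot and the scene stay as the last step left them, time stands still between calls to the robot, and variables do not carry over. Pictures are saved under pics/ and viewed, and the job is handed in when it is done.

```bash
mkdir -p pics; ls
python3 - <<'E'
from workcell import ctrl
import cv2
s=ctrl.sense();print(s)
for n in ("scene","top","wrist"):
    print(n,ctrl.camera_info(n))
    cv2.imwrite(f"pics/{n}0.png",ctrl.grab_frame(n)[:,:,::-1])
E
```

```text
pics
{'clock': 0.0, 'joint_positions': array([-1.30330135e+00,  3.78095225e-01,  7.96399188e-02,  1.27436723e+00,
       -1.07564426e-05,  1.46047768e+00]), 'joint_velocities': array([-6.13293717e-04, -2.52826942e-04,  2.57920282e-03, -4.63894804e-06,
       -8.94624271e-04, -1.40302717e-03]), 'effort': array([ 5.25600499e-04, -4.63601124e+01,  2.69878507e+01,  2.05426861e-02,
        4.16235741e-05,  1.25939187e-05]), 'eef_pos': array([ 0.21193456, -0.53383258,  0.23034792]), 'tcp_rot': array([-3.08372085e+00, -5.89565666e-01,  2.66543076e-04]), 'wrist_force': array([ 0.20630372, -0.84655085, -0.22156584]), 'moment': array([ 0.04132854, -0.00809414,  0.02840815]), 'gripper_width': 1.002455663149525}
scene {'intrinsics': array([[515.05523465,   0.        , 319.56360716],
       [  0.        , 515.05523465, 196.91935981],
       [  0.        ,   0.        ,   1.        ]]), 'k1': -0.055542950233637076, 'eye': array([1.17028304, 0.97586516, 0.92939563]), 'orientation': array([0.34313002, 1.20133779, 2.28387169])}
top {'intrinsics': array([[506.41790269,   0.        , 318.47479416],
       [  0.        , 506.41790269, 201.40821858],
       [  0.        ,   0.        ,   1.        ]]), 'k1': -0.07725834300375932, 'eye': array([ 0.31679877, -0.01144175,  1.36816974]), 'orientation': array([ 0.11756197, -0.13200921, -1.55921651])}
wrist {'intrinsics': array([[340.88416815,   0.        , 322.78847   ],
       [  0.        , 340.88416815, 205.12302758],
       [  0.        ,   0.        ,   1.        ]]), 'k1': -0.06925645943485682, 'eye': array([ 0.27756992, -0.50861379,  0.37191514]), 'orientation': array([-0.24286174,  0.16645722, -1.18466698])}
```

View pics/scene0.png

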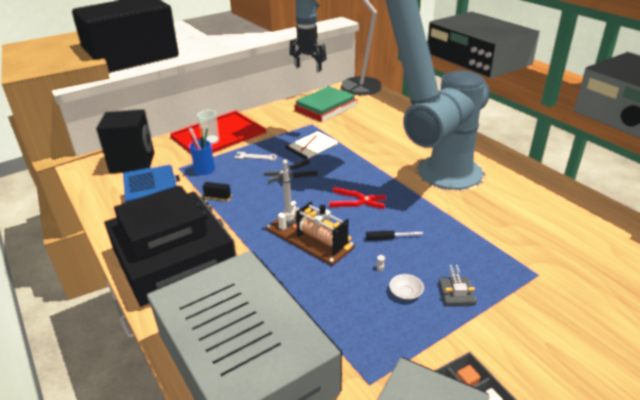

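View pics/top0.png

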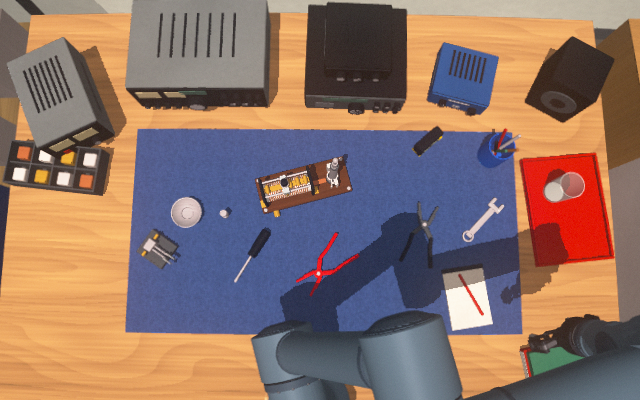

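View pics/wrist0.png

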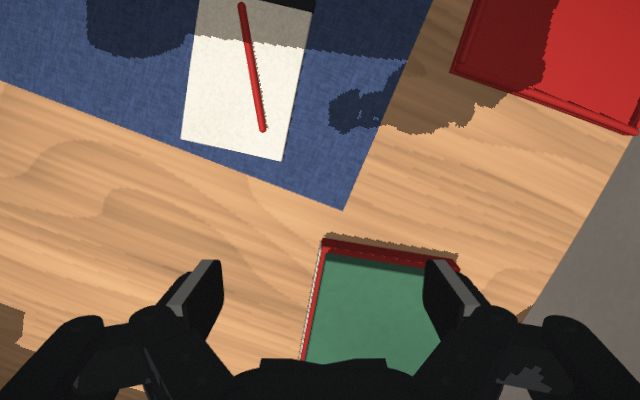

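```bash
cat > h.py <<'E'
import numpy as np, cv2
from scipy.spatial.transform import Rotation as R
from workcell import ctrl
def ray(ci,px):
    K=np.array(ci["intrinsics"]);k=ci["k1"]
    d=np.array([(px[0]-K[0,2])/K[0,0],(px[1]-K[1,2])/K[1,1]]);u=d.copy()
    for _ in range(20): u=d/(1+k*(u@u))
    v=R.from_rotvec(ci["orientation"]).apply([u[0],-u[1],-1.])
    return np.array(ci["eye"]),v/np.linalg.norm(v)
def onz(ci,px,z):
    e,v=ray(ci,px);return e+v*(z-e[2])/v[2]
def proj(ci,p):
    K=np.array(ci["intrinsics"]);k=ci["k1"]
    q=R.from_rotvec(ci["orientation"]).inv().apply(np.array(p)-ci["eye"])
    u=np.array([q[0],-q[1]])/-q[2];u=u*(1+k*(u@u))
    return K[:2,:2]@u+K[:2,2]
def two(c1,p1,c2,p2):
    e1,a=ray(c1,p1);e2,b=ray(c2,p2)
    t=np.linalg.lstsq(np.stack([a,-b],1),e2-e1,rcond=None)[0]
    x,y=e1+a*t[0],e2+b*t[1];return (x+y)/2,np.linalg.norm(x-y)
E
python3 - <<'E'
import cv2
t=cv2.imread("pics/top0.png");
cv2.imwrite("pics/t_unit.png",cv2.resize(t[145:225,245:365],None,fx=6.5,fy=6.5,interpolation=cv2.INTER_CUBIC))
cv2.imwrite("pics/t_pl.png",cv2.resize(t[190:290,380:510],None,fx=6,fy=6,interpolation=cv2.INTER_CUBIC))
t=cv2.imread("pics/scene0.png");
cv2.imwrite("pics/s_unit.png",cv2.resize(t[145:270,250:380],None,fx=4.8,fy=4.8,interpolation=cv2.INTER_CUBIC))
E
```

```text
(no output)
```

View pics/t_unit.png

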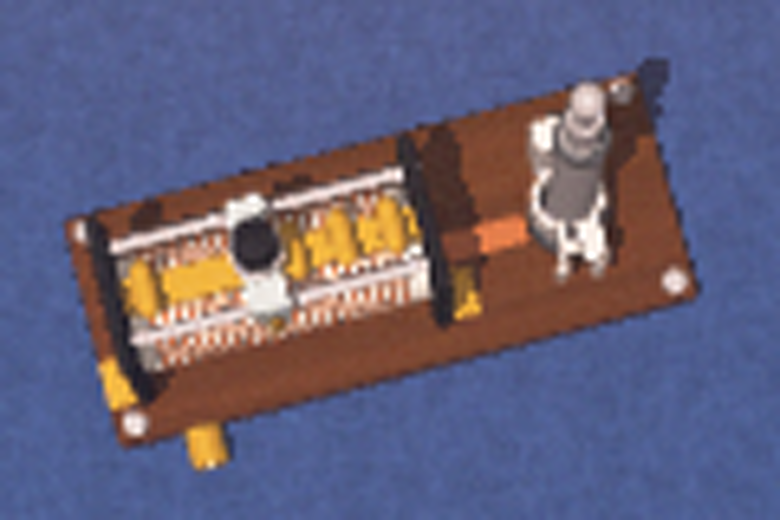

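View pics/t_pl.png

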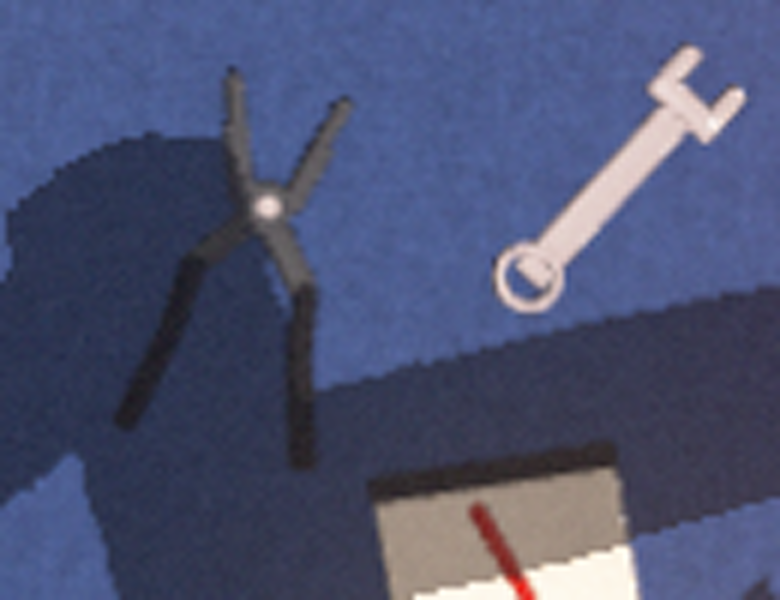

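View pics/s_unit.png

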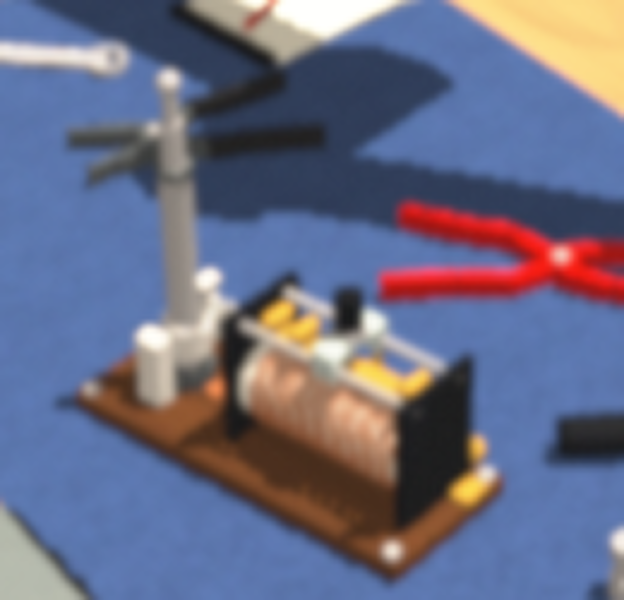

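```bash
cat > fit.py <<'E'
from h import *
def rigid(U,W):
    U=np.array(U);W=np.array(W);a=U-U.mean(0);b=W-W.mean(0)
    th=np.arctan2((a[:,0]*b[:,1]-a[:,1]*b[:,0]).sum(),(a*b).sum())
    c,s=np.cos(th),np.sin(th);Rm=np.array([[c,-s],[s,c]])
    t=W.mean(0)-Rm@U.mean(0);return th,t,(U@Rm.T+t)-W
E
python3 - <<'E'
from fit import *
ci=ctrl.camera_info("top")
t=cv2.imread("pics/top0.png")
hsv=cv2.cvtColor(t,cv2.COLOR_BGR2HSV)
m=((hsv[...,0]<15)|(hsv[...,0]>172))&(hsv[...,1]>90)&(hsv[...,2]>30)
m[:145]=0;m[230:]=0;m[:,:245]=0;m[:,365:]=0
c=max(cv2.findContours(m.astype('uint8'),0,2)[0],key=cv2.contourArea)
hull=cv2.convexHull(c)
print("rect",cv2.boxPoints(cv2.minAreaRect(hull)))
px=np.array([(65,220),(637,70),(700,293),(123,447)])/6.5+[245,145]
U=[(.054,.205),(.054,-.045),(-.046,-.045),(-.046,.205)]
W=[onz(ci,p,.017)[:2] for p in px]
th,tt,res=rigid(U,W);print(np.degrees(th),tt,res*1e3)
print(cv2.approxPolyDP(hull,3,True).reshape(-1,2))
c,s=np.cos(th),np.sin(th)
def w(x,y,z):return np.array([c*x-s*y+tt[0],s*x+c*y+tt[1],z+.003])
for n,p in dict(notch=(0,.085,.122),ears=(-.022,0,.047),knobmid=(0,.145,.122),whiptop=(0,0,.226)).items(): print(n,w(*p),proj(ci,w(*p)),proj(ctrl.camera_info("scene"),w(*p)))
# knob top centre in top image
k=np.array([256,235])/6.5+[245,145]
P=onz(ci,k,.137);d=P[:2]-tt;print("knob unit",c*d[0]+s*d[1],-s*d[0]+c*d[1],P)
# pliers
o=np.array([380,190])
for n,p,z in (("rivet",(266,207),.021),("tipL",(234,70),.018),("tipR",(348,99),.018),("hL",(125,425),.02),("hR",(302,467),.02),("hLs",(193,260),.02),("hRs",(306,285),.02)):
    print(n,onz(ci,np.array(p)/6+o,z))
E
```

```text
rect [[254.23656 179.13692]
 [342.6183  155.56847]
 [351.7967  189.98756]
 [263.41498 213.55602]]
15.586064160690102 [ 0.59756986 -0.06107958] [[ 0.18271442  0.78171104]
 [ 0.54564495 -0.36626962]
 [-0.25448228 -0.98193123]
 [-0.47387709  0.56648981]]
[[343 159]
 [351 190]
 [263 212]
 [269 197]
 [308 165]]
notch [0.57473158 0.0207948  0.125     ] [301.47996155 178.22588558] [309.12848989 203.28510324]
ears [ 0.57637884 -0.06699066  0.05      ] [335.24786907 183.67126177] [292.81015951 210.27622784]
knobmid [0.55861045 0.07858848 0.125     ] [278.27597549 184.34601041] [326.36110628 211.5650982 ]
whiptop [ 0.59756986 -0.06107958  0.229     ] [335.9940439  159.70830711] [283.76426051 159.93275114]
knob unit 0.0013800642559056511 0.12816640369502258 [0.56446271 0.06274469 0.137     ]
rivet [ 0.47258539 -0.30828788  0.021     ]
tipL [ 0.53515691 -0.29592797  0.018     ]
tipR [ 0.52232372 -0.3476274   0.018     ]
hL [ 0.3750539 -0.2432366  0.02     ]
hR [ 0.35682492 -0.321924    0.02      ]
hLs [ 0.44863903 -0.27501802  0.02      ]
hRs [ 0.43773331 -0.3257101   0.02      ]
```

```bash
cat > plan.py <<'E'
from fit import *
TH=np.radians(15.59);T=np.array([.5976,-.0611])
def U(x,y,z):
    c,s=np.cos(TH),np.sin(TH);return np.array([c*x-s*y+T[0],s*x+c*y+T[1],z+.003])
def inU(p):
    c,s=np.cos(TH),np.sin(TH);d=np.array(p[:2])-T;return np.array([c*d[0]+s*d[1],-s*d[0]+c*d[1],p[2]-.003])
def delta(pos,yaw):
    """tool-axes shift (mm) and turn (deg) to TCP pos, pointing down, tool x at yaw deg"""
    s=ctrl.sense();R0=R.from_rotvec(s["tcp_rot"])
    a=np.radians(yaw);c,si=np.cos(a),np.sin(a)
    R1=R.from_matrix(np.array([[c,si,0],[si,-c,0],[0,0,-1.]]))
    r=(R0.inv()*R1).as_rotvec(degrees=True)
    print("shift mm",np.round(R0.inv().apply(np.array(pos)-s["eef_pos"])*1e3,1),"turn",np.round(r,2))
def st():
    s=ctrl.sense();Rm=R.from_rotvec(s["tcp_rot"]).as_matrix()
    print("t",round(s["clock"],2),"tcp",np.round(s["eef_pos"],4),"inU",np.round(inU(s["eef_pos"])*1e3,1),"yaw",np.round(np.degrees(np.arctan2(Rm[1,0],Rm[0,0])),2),"zax",np.round(Rm[:,2],3),"F",np.round(s["wrist_force"],1),"w",round(s["gripper_width"]*85,1),"q",np.round(s["joint_positions"],2))
E
python3 -c "
from plan import *
st();k=[.5645,.0627]
delta(k+[.26],15.6);delta(k+[.113],15.6)"
```

```text
t 0.15 tcp [ 0.212  -0.534   0.2306] inU [-498.5 -351.8  227.6] yaw 21.65 zax [-0.     0.002 -1.   ] F [0.5 0.  0.2] w 84.6 q [-1.3   0.38  0.08  1.27 -0.    1.46]
shift mm [ 547.8 -424.6  -28.7] turn [-0.09 -0.    6.05]
shift mm [ 547.7 -424.4  118.3] turn [-0.09 -0.    6.05]
```

```bash
python3 -m inch '[[-0.2,0.548,-0.425,-0.029,0,0,6],[-0.2,0.548,-0.425,-0.029,0,0,6],[-0.2,0.548,-0.425,-0.029,0,0,6],[-0.2,0.548,-0.425,-0.029,0,0,6],[-0.2,0.548,-0.425,-0.029,0,0,6],[-0.2,0.548,-0.425,-0.029,0,0,6],[-0.2,0.548,-0.425,-0.029,0,0,6],[-0.2,0.548,-0.425,-0.029,0,0,6],[-0.2,0.548,-0.425,-0.029,0,0,6],[-0.2,0.548,-0.425,-0.029,0,0,6]]' 40; python3 -c "
from plan import *
st();k=[.5645,.0627]
delta(k+[.18],15.6)"
```

```text
clock: 1.15
eef_pos: [0.4666, -0.1023, 0.2522]
tcp_rot: [3.112, 0.428, -0.0]
wrist_force: [1.4, -0.9, 0.7]
gripper_width: 0.599
t 1.15 tcp [ 0.4666 -0.1023  0.2522] inU [-137.3   -4.5  249.2] yaw 15.64 zax [-0. -0. -1.] F [ 1.4 -0.9  0.7] w 50.9 q [-0.35  0.17 -0.14  1.26 -0.    2.52]
shift mm [ 138.8 -132.5   72.1] turn [0.01 0.01 0.04]
```

```bash
python3 -m inch '[[-0.2,0.138,-0.132,0,0,0,0],[-0.2,0.138,-0.132,0,0,0,0],[-0.2,0.138,-0.132,0,0,0,0],[-0.2,0.138,-0.132,0.06,0,0,0],[-0.2,0.138,-0.132,0.06,0,0,0],[-0.2,0.138,-0.132,0.06,0,0,0],[-0.2,0.138,-0.132,0.06,0,0,0],[-0.2,0.138,-0.132,0.06,0,0,0],[-0.2,0.138,-0.132,0.06,0,0,0],[-0.2,0.138,-0.132,0.06,0,0,0]]'; python3 -c "
from plan import *
st();k=[.5645,.0627]
delta(k+[.113],15.6)
print(ctrl.camera_info('wrist'))
cv2.imwrite('pics/w1.png',ctrl.grab_frame('wrist')[:,:,::-1])"
```

```text
clock: 2.15
eef_pos: [0.5639, 0.0592, 0.1935]
tcp_rot: [3.112, 0.425, 0.003]
wrist_force: [0.3, -0.3, 0.6]
gripper_width: 0.598
t 2.15 tcp [0.5639 0.0592 0.1935] inU [-1.000e-01  1.249e+02  1.905e+02] yaw 15.57 zax [ 0.002 -0.    -1.   ] F [ 0.3 -0.3  0.6] w 50.8 q [-0.01  0.37 -0.03  1.17 -0.    2.86]
shift mm [ 1.3 -3.3 80.5] turn [ 0.05 -0.12 -0.03]
{'intrinsics': array([[340.88416815,   0.        , 322.78847   ],
       [  0.        , 340.88416815, 205.12302758],
       [  0.        ,   0.        ,   1.        ]]), 'k1': -0.06925645943485682, 'eye': array([0.63150279, 0.07774909, 0.3351149 ]), 'orientation': array([-0.23629182,  0.17766357, -1.29038146])}
```

View pics/w1.png

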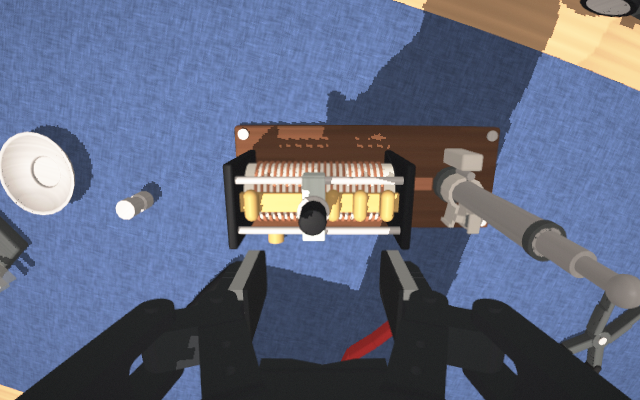

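Run:
```python
from plan import *
ci={'intrinsics':ctrl.camera_info('wrist')['intrinsics'],'k1':-0.06925645943485682,'eye':np.array([0.63150279, 0.07774909, 0.3351149 ]),'orientation':np.array([-0.23629182,  0.17766357, -1.29038146])}
for n,p,z in (("knobtop",(313,211),.137),("corner++",(236,125),.017),("corner+-",(499,127),.017),("whiptop",(625,292),.229)):
    print(n,inU(onz(ci,p,z))*1e3,onz(ci,p,z))
ct=ctrl.camera_info("top")
print(proj(ct,U(0,.128,.134)),proj(ci,U(0,.128,.134)))
print(two(ct,np.array([256,235])/6.5+[245,145],ci,(313,211)))
```

```text
knobtop [ 10.28938132 130.32179346 134.        ] [0.57248662 0.06719248 0.137     ]
corner++ [ 56.42437389 203.73938543  14.        ] [0.59719318 0.15030786 0.017     ]
corner+- [ 55.62652017 -39.96162694  14.        ] [ 0.66191975 -0.0846417   0.017     ]
whiptop [  5.92292767  10.6905717  226.        ] [ 0.60043191 -0.04921094  0.229     ]
[284.59883911 181.65575519] [316.91005209 227.011275  ]
(array([0.56764644, 0.06502963, 0.11978172]), np.float64(0.0025566183192058806))
```

Run:
```python
import cv2
t=cv2.imread("pics/w1.png")
cv2.imwrite("pics/w1c.png",cv2.resize(t[110:260,220:420],None,fx=4,fy=4,interpolation=cv2.INTER_CUBIC))
cv2.imwrite("pics/w1d.png",cv2.resize(t[110:260,400:520],None,fx=4,fy=4,interpolation=cv2.INTER_CUBIC))
```

```text
(no output)
```

View pics/w1c.png

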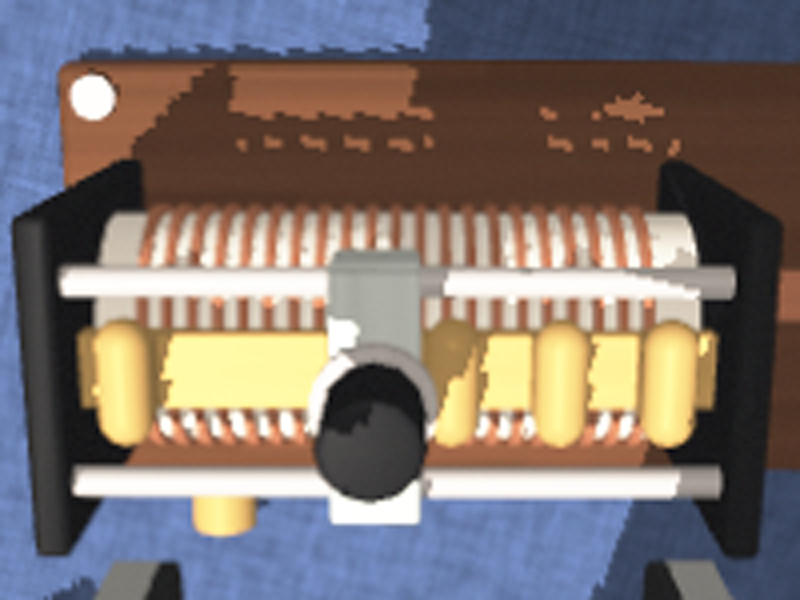

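View pics/w1d.png

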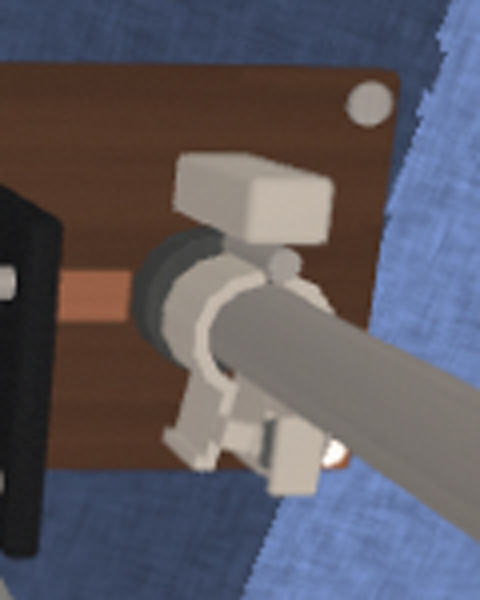

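Run:
```python
from plan import *
ci={'intrinsics':ctrl.camera_info('wrist')['intrinsics'],'k1':-0.06925645943485682,'eye':np.array([0.63150279, 0.07774909, 0.3351149 ]),'orientation':np.array([-0.23629182,  0.17766357, -1.29038146])}
for n,p,z in (("knobtop",(312.5,221),.137),("corner++",(235,126),.017),("corner+-",(500,126.5),.017),("whiptop",(625,292),.229)):
    print(n,inU(onz(ci,p,z))*1e3,onz(ci,p,z))
ct=ctrl.camera_info("top")
print(two(ct,np.array([256,240])/6.5+[245,145],ci,(312.5,221)))
st()
```

```text
knobtop [  3.89733737 130.67989115 134.        ] [0.56623351 0.06581953 0.137     ]
corner++ [ 55.53219126 204.71936008  14.        ] [0.59607045 0.151012   0.017     ]
corner+- [ 56.10078346 -40.87326343  14.        ] [ 0.66262157 -0.08539233  0.017     ]
whiptop [  5.92292767  10.6905717  226.        ] [ 0.60043191 -0.04921094  0.229     ]
(array([0.56386487, 0.06426538, 0.12905059]), np.float64(0.002208170630865282))
t 2.2 tcp [0.5638 0.0593 0.1933] inU [ -0.2 125.1 190.3] yaw 15.58 zax [ 0.002 -0.    -1.   ] F [-0.  -0.1  0.2] w 51.0 q [-0.01  0.37 -0.03  1.17 -0.    2.86]
```

```bash
python3 -c "
from plan import *
delta(U(.001,.1287,.110),15.6)"
python3 -m inch '[[-0.2,0.001,-0.0035,0.04,0,0,0],[-0.2,0.001,-0.0035,0.079,0,0,0],[-0.2,0.001,-0.0035,0.079,0,0,0],[-0.2,0.001,-0.0035,0.079,0,0,0],[1,0.001,-0.0035,0.079,0,0,0],[1,0.001,-0.0035,0.079,0,0,0],[1,0.001,-0.0035,0.079,0,0,0],[1,0.001,-0.0035,0.079,0,0,0],[1,0.001,-0.0035,0.079,0,0,0],[1,0.001,-0.0035,0.079,0,0,0]]' 40; python3 -c "
from plan import *
st()
cv2.imwrite('pics/w2.png',ctrl.grab_frame('wrist')[:,:,::-1])"
```

```text
shift mm [ 1.1 -3.7 80.3] turn [ 0.04 -0.1  -0.02]
clock: 3.2
eef_pos: [0.5653, 0.0637, 0.1155]
tcp_rot: [3.112, 0.428, 0.007]
wrist_force: [-1.1, 0.7, 6.4]
gripper_width: 0.193
t 3.2 tcp [0.5653 0.0637 0.1155] inU [  2.4 128.8 112.5] yaw 15.65 zax [ 0.005 -0.    -1.   ] F [-1.1  0.7  6.4] w 16.4 q [ 0.    0.42 -0.16  0.98 -0.    2.87]
```

View pics/w2.png

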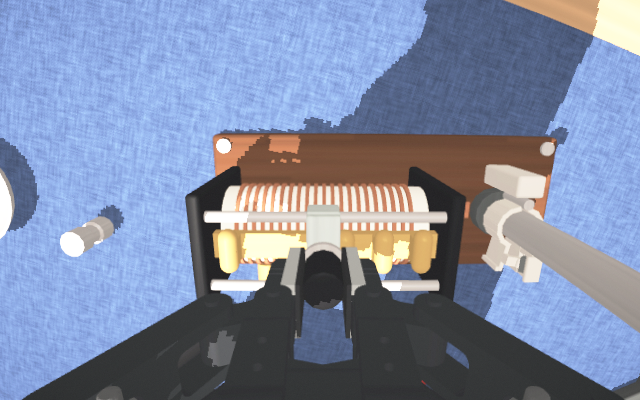

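```bash
python3 -m inch '[[1,0,0,-0.008,0,0,0],[1,0,0,-0.016,0,0,0],[1,0,0,-0.016,0,0,0],[1,0,0.015,-0.016,0,0,0],[1,0,0.03,-0.016,0,0,0],[1,0,0.0437,-0.016,0,0,0],[1,0,0.0437,-0.016,0,0,0],[1,0,0.0437,-0.016,0,0,0],[1,0,0.0437,-0.016,0,0,0],[1,0,0.0437,-0.016,0,0,0]]'; python3 -c "
from plan import *
st()
cv2.imwrite('pics/w3.png',ctrl.grab_frame('wrist')[:,:,::-1])"
```

```text
clock: 4.25
eef_pos: [0.5764, 0.0217, 0.1293]
tcp_rot: [-3.112, -0.428, -0.003]
wrist_force: [5.4, 1.2, -2.4]
gripper_width: 0.191
t 4.25 tcp [0.5764 0.0217 0.1293] inU [  1.8  85.4 126.3] yaw 15.65 zax [ 0.002  0.001 -1.   ] F [ 5.4  1.2 -2.4] w 16.2 q [-0.07  0.43 -0.11  1.03  0.    2.8 ]
```

View pics/w3.png

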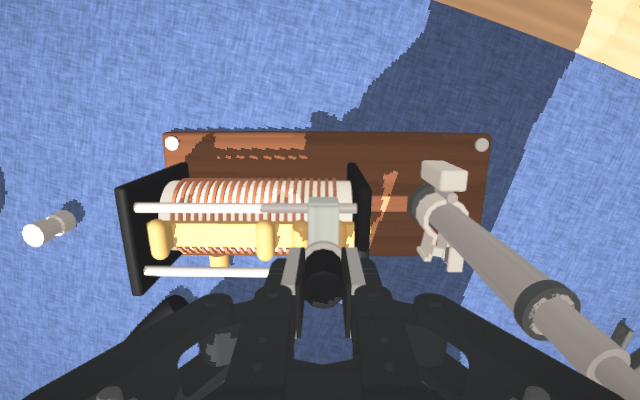

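```bash
python3 -m inch '[[1,0,0,0.006,0,0,0],[1,0,0,0.012,0,0,0],[1,0,0,0.015,0,0,0],[1,0,0,0.0155,0,0,0],[1,0,0,0.0155,0,0,0],[0.3,0,0,0.0155,0,0,0],[0,0,0,0.0155,0,0,0],[0,0,0,0.0155,0,0,0],[0,0,0,-0.03,0,0,0],[0,0,0,-0.06,0,0,0]]'; python3 -c "
from plan import *
st()
print(ctrl.camera_info('wrist'))
cv2.imwrite('pics/w4.png',ctrl.grab_frame('wrist')[:,:,::-1])"
```

```text
clock: 5.3
eef_pos: [0.5739, 0.0215, 0.1896]
tcp_rot: [-3.112, -0.427, 0.005]
wrist_force: [0.4, -1.0, -0.5]
gripper_width: 0.495
t 5.3 tcp [0.5739 0.0215 0.1896] inU [ -0.6  85.9 186.6] yaw 15.64 zax [-0.003 -0.    -1.   ] F [ 0.4 -1.  -0.5] w 42.1 q [-0.07  0.39 -0.01  1.18 -0.    2.8 ]
{'intrinsics': array([[340.88416815,   0.        , 322.78847   ],
       [  0.        , 340.88416815, 205.12302758],
       [  0.        ,   0.        ,   1.        ]]), 'k1': -0.06925645943485682, 'eye': array([0.642192  , 0.04014144, 0.33081488]), 'orientation': array([-0.23974355,  0.18195908, -1.28865753])}
```

View pics/w4.png

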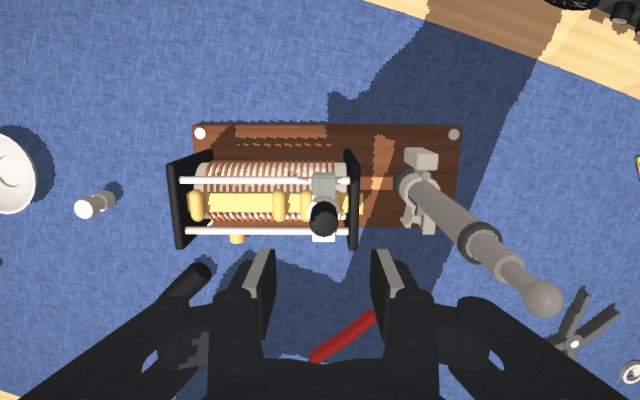

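Run:
```python
from plan import *
t=cv2.imread("pics/w4.png")
cv2.imwrite("pics/w4c.png",cv2.resize(t[110:260,270:470],None,fx=4,fy=4,interpolation=cv2.INTER_CUBIC))
```

```text
(no output)
```

View pics/w4c.png

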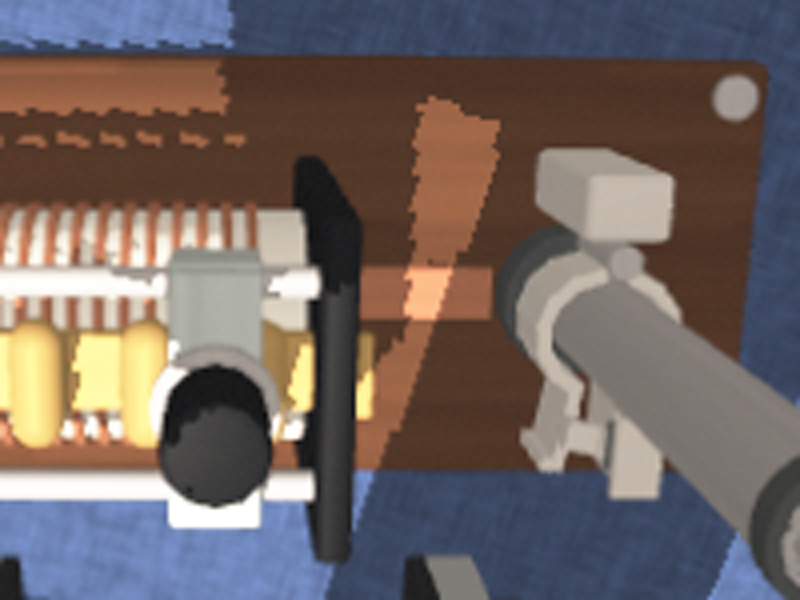

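```bash
python3 -c "
from plan import *
delta([.4298,-.298,.19],-13.5)"
```

```text
shift mm [-227.9  267.8    4.6] turn [ 0.05 -0.36 29.15]
```

```bash
python3 -m inch '[[-0.5,-0.03,0,-0.05,0,0,0],[-0.8,-0.08,0.02,-0.05,0,0,4],[-0.95,-0.228,0.268,-0.05,0,0,29],[-0.95,-0.228,0.268,-0.05,0,0,29],[-0.95,-0.228,0.268,-0.05,0,0,29],[-0.95,-0.228,0.268,-0.05,0,0,29],[-0.95,-0.228,0.268,-0.02,0,0,29],[-0.95,-0.228,0.268,0.005,0,0,29],[-0.95,-0.228,0.268,0.005,0,0,29],[-0.95,-0.228,0.268,0.005,0,0,29]]'; python3 -c "
from plan import *
st()
ci=ctrl.camera_info('wrist')
np.save('ci5.npy',ci,allow_pickle=True)
cv2.imwrite('pics/w5.png',ctrl.grab_frame('wrist')[:,:,::-1])"
```

```text
clock: 6.35
eef_pos: [0.4259, -0.2978, 0.1819]
tcp_rot: [-3.117, 0.369, 0.007]
wrist_force: [0.8, -0.5, -0.4]
gripper_width: 0.972
t 6.35 tcp [ 0.4259 -0.2978  0.1819] inU [-229.  -181.8  178.9] yaw -13.52 zax [-0.004  0.004 -1.   ] F [ 0.8 -0.5 -0.4] w 82.6 q [-0.73  0.29 -0.17  1.11  0.    2.65]
```

View pics/w5.png

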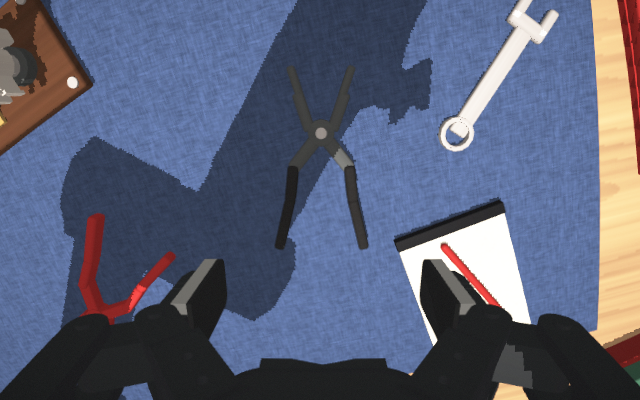

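Run:
```python
from plan import *
ci=np.load('ci5.npy',allow_pickle=True).item()
a=onz(ci,(321,133),.021);b=(onz(ci,(281,247),.02)+onz(ci,(363,247),.02))/2;c=(onz(ci,(293,68),.018)+onz(ci,(350,68),.018))/2
print(a,b,c,np.degrees(np.arctan2(*(a-b)[1::-1])),np.degrees(np.arctan2(*(c-b)[1::-1])))
print(np.linalg.norm(onz(ci,(281,247),.02)-onz(ci,(363,247),.02)),np.linalg.norm(c-b))
hc=onz(ci,(293,180),.02),onz(ci,(351,180),.02);print(hc,np.linalg.norm(hc[0]-hc[1]))
```

```text
[ 0.4741108  -0.30739713  0.021     ] [ 0.36922245 -0.28300617  0.02      ] [ 0.52659675 -0.32047958  0.018     ] -13.091021833910908 -13.39364881040724
0.07886714664233736 0.16178667360555063
(array([ 0.4391817 , -0.27281264,  0.02      ]), array([ 0.42691638, -0.32397139,  0.02      ])) 0.05260851283120691
```

```bash
python3 -c "
from plan import *
st();delta([.4305,-.2976,.002],-13.4)"
```

```text
t 6.4 tcp [ 0.427  -0.2972  0.1833] inU [-227.8 -181.5  180.3] yaw -13.41 zax [-0.002  0.002 -1.   ] F [ 0.7 -0.2 -0.9] w 83.3 q [-0.73  0.29 -0.17  1.11  0.    2.65]
shift mm [  3.9  -0.  181.3] turn [-0.11  0.14 -0.01]
```

```bash
python3 -m inch '[[-1,0.001,0,0.05,0,0,0],[-1,0.001,0,0.1,0,0,0],[-1,0.001,0,0.14,0,0,0],[-1,0.001,0,0.165,0,0,0],[-1,0.001,0,0.178,0,0,0],[-1,0.001,0,0.183,0,0,0],[-1,0.001,0,0.183,0,0,0],[-1,0.001,0,0.183,0,0,0],[-1,0.001,0,0.183,0,0,0],[-1,0.001,0,0.183,0,0,0]]' 40; python3 -c "
from plan import *
st();delta([.4305,-.2976,.002],-13.4)
cv2.imwrite('pics/w6.png',ctrl.grab_frame('wrist')[:,:,::-1])"
```

```text
clock: 7.4
eef_pos: [0.4297, -0.2988, 0.0023]
tcp_rot: [3.119, -0.365, 0.003]
wrist_force: [0.0, 0.0, 0.1]
gripper_width: 1.002
t 7.4 tcp [ 0.4297 -0.2988  0.0023] inU [-225.6 -183.8   -0.7] yaw -13.35 zax [ 0.002 -0.001 -1.   ] F [0.  0.  0.1] w 85.2 q [-0.73  0.46 -0.43  0.67 -0.    2.65]
shift mm [ 0.5 -1.4  0.3] turn [ 0.06 -0.11  0.05]
```

View pics/w6.png

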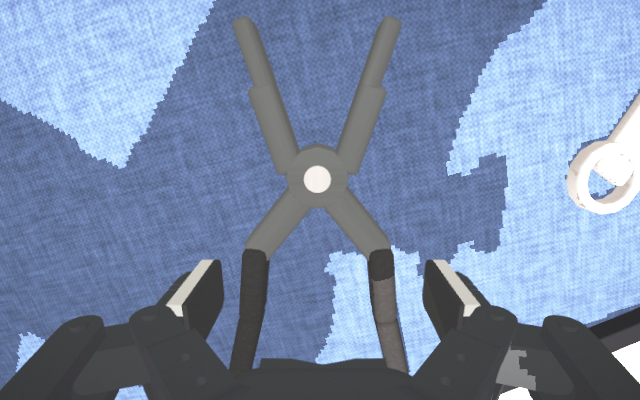

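```bash
python3 -m inch '[[-0.6,-0.002,-0.0014,0,0,0,0],[-0.45,-0.002,-0.0014,0,0,0,0],[-0.38,-0.002,-0.0014,0,0,0,0],[-0.38,-0.002,-0.0014,0,0,0,0],[-0.38,-0.002,-0.0014,0,0,0,0],[-0.38,-0.002,-0.0014,0,0,0,0],[-0.38,-0.002,-0.0014,-0.005,0,0,0],[-0.38,-0.002,-0.0014,-0.015,0,0,0],[-0.38,-0.002,-0.0014,-0.025,0,0,0],[-0.38,-0.002,-0.0014,-0.03,0,0,0]]' 40; python3 -c "
from plan import *
st()
cv2.imwrite('pics/w7.png',ctrl.grab_frame('wrist')[:,:,::-1])
np.save('ci7.npy',ctrl.camera_info('wrist'),allow_pickle=True)"
```

```text
clock: 8.45
eef_pos: [0.4278, -0.2968, 0.0324]
tcp_rot: [3.119, -0.365, 0.002]
wrist_force: [0.3, -0.3, -1.5]
gripper_width: 0.694
t 8.45 tcp [ 0.4278 -0.2968  0.0324] inU [-226.9 -181.4   29.4] yaw -13.35 zax [ 0.001 -0.001 -1.   ] F [ 0.3 -0.3 -1.5] w 59.0 q [-0.73  0.42 -0.41  0.74 -0.    2.65]
```

View pics/w7.png

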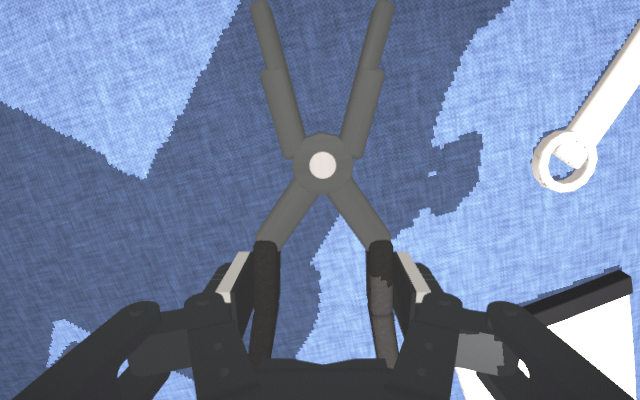

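Run:
```python
from plan import *
ci=np.load('ci7.npy',allow_pickle=True).item()
s=ctrl.sense();R0=R.from_rotvec(s["tcp_rot"])
for zz in (.045,.051,.057):
  for n,p,dz in (("rivet",(322,165),0),("tipL",(268,5),-.001),("tipR",(376,5),-.001)):
    print(zz,n,R0.inv().apply(onz(ci,p,zz+dz)-s["eef_pos"])*1e3)
a=[onz(ci,p,.045) for p in((268,5),(376,5))]
t=ctrl.grab_frame('top')[:,:,::-1];cv2.imwrite('pics/t7.png',cv2.resize(t[150:310,380:520],None,fx=5,fy=3.7*5/3.7,interpolation=cv2.INTER_CUBIC)[:600])
```

```text
0.045 rivet [ 49.57768093  -0.28981317 -12.0460675 ]
0.045 tipL [105.97021506 -19.12493389 -10.95048584]
0.045 tipR [105.98137843  18.59111001 -10.90852233]
0.051 rivet [ 50.54588559  -0.27757204 -18.04406981]
0.051 tipL [104.3374281  -18.24653351 -16.95289939]
0.051 tipR [104.34807805  17.73489772 -16.91286585]
0.057 rivet [ 51.51409025  -0.2653309  -24.04207212]
0.057 tipL [102.70464115 -17.36813314 -22.95531294]
0.057 tipR [102.71477768  16.87868544 -22.91720936]
```

View pics/t7.png

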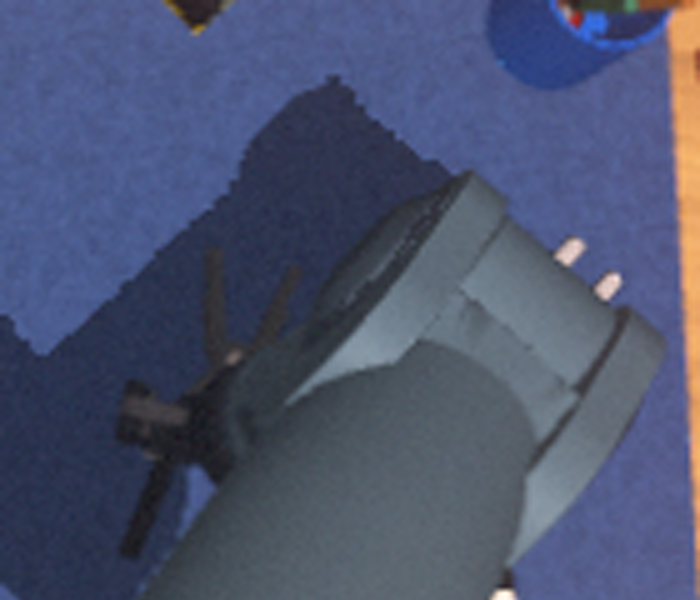

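Run:
```python
from plan import *
st();delta(U(-.185,0,.036),15.6)
ct=ctrl.camera_info('top')
for p in ((297,272),(318,272),(337,235),(358,256),(312,293)): print(onz(ct,p,.02))
```

```text
t 8.55 tcp [ 0.428  -0.297   0.0323] inU [-226.8 -181.7   29.3] yaw -13.35 zax [ 0.002 -0.001 -1.   ] F [-1.2 -0.4 -2.3] w 58.9 q [-0.73  0.42 -0.41  0.74 -0.    2.65]
shift mm [ -51.4 -179.2   -7. ] turn [  0.09  -0.09 -28.95]
[0.34387994 0.03224629 0.02      ]
[ 0.34431587 -0.0232053   0.02      ]
[ 0.44275116 -0.07321842  0.02      ]
[ 0.38722351 -0.12914147  0.02      ]
[ 0.28937009 -0.00784749  0.02      ]
```

```bash
python3 -m inch '[[-0.38,0,0,-0.03,0,0,0],[-0.38,-0.01,-0.03,-0.05,0,0,-5],[-0.38,-0.02,-0.06,-0.05,0,0,-10],[-0.38,-0.03,-0.09,-0.05,0,0,-15],[-0.38,-0.04,-0.12,-0.05,0,0,-20],[-0.38,-0.047,-0.15,-0.05,0,0,-25],[-0.38,-0.051,-0.179,-0.04,0,0,-29],[-0.38,-0.051,-0.179,-0.02,0,0,-29],[-0.38,-0.051,-0.179,-0.007,0,0,-29],[-0.38,-0.051,-0.179,-0.007,0,0,-29]]' 40; python3 -c "
from plan import *
st()
np.save('ci8.npy',ctrl.camera_info('wrist'),allow_pickle=True)
cv2.imwrite('pics/w8.png',ctrl.grab_frame('wrist')[:,:,::-1])
t=ctrl.grab_frame('top')[:,:,::-1];cv2.imwrite('pics/t8.png',t)
cv2.imwrite('pics/t8c.png',cv2.resize(t[145:265,295:395],None,fx=5,fy=5,interpolation=cv2.INTER_CUBIC))
t=ctrl.grab_frame('scene')[:,:,::-1];cv2.imwrite('pics/s8.png',t)
cv2.imwrite('pics/s8c.png',cv2.resize(t[145:265,240:380],None,fx=5,fy=5,interpolation=cv2.INTER_CUBIC))
st()
"
```

```text
clock: 9.55
eef_pos: [0.4171, -0.1093, 0.0365]
tcp_rot: [-3.11, -0.428, 0.005]
wrist_force: [-1.2, -0.5, -2.3]
gripper_width: 0.693
t 9.55 tcp [ 0.4171 -0.1093  0.0365] inU [-186.8    2.    33.5] yaw 15.69 zax [-0.004  0.001 -1.   ] F [-1.2 -0.5 -2.3] w 58.9 q [-0.4   0.27 -0.63  0.68 -0.    2.46]
t 9.7 tcp [ 0.4193 -0.1107  0.0386] inU [-185.1    0.2   35.6] yaw 15.63 zax [ 0. -0. -1.] F [-0.1  0.3 -1.7] w 59.2 q [-0.4   0.27 -0.62  0.68 -0.    2.46]
```

View pics/w8.png

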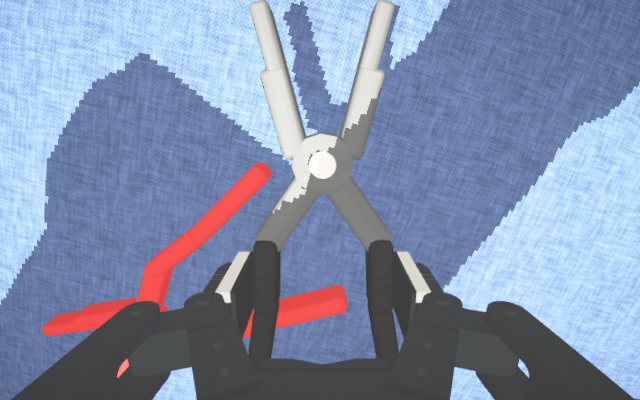

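View pics/t8c.png

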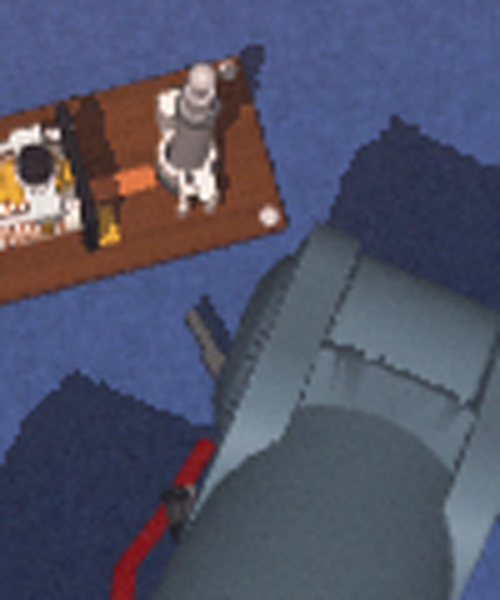

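View pics/s8c.png

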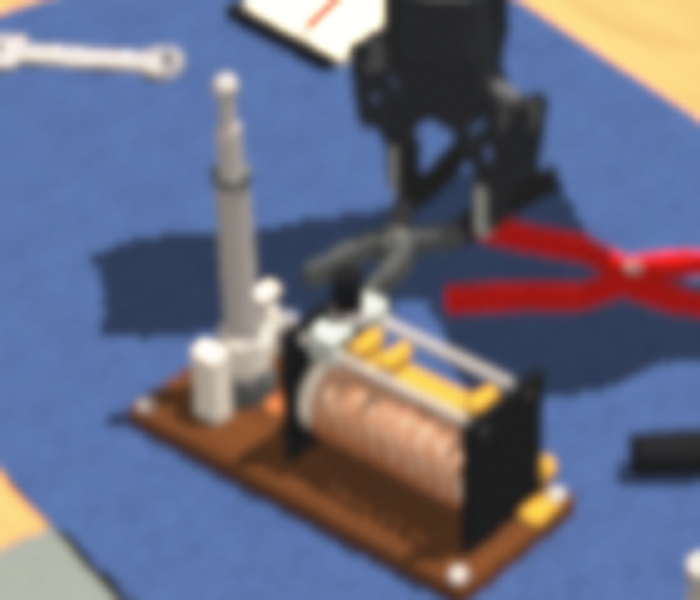

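Run:
```python
from plan import *
ct=ctrl.camera_info('top');cw=np.load('ci8.npy',allow_pickle=True).item()
print("tipL from top",inU(onz(ct,np.array([190,312])/5+[295,145],.055))*1e3)
print(two(ct,np.array([190,312])/5+[295,145],cw,(258,2)))
for z in (.049,.055,.061):
  print(z,[np.round(inU(onz(cw,p,z))*1e3,1) for p in ((251,3),(270,3),(375,3),(397,5),(322,165))])
for n,p,z in (("fixed",(211,207),.06),("mov",(183,211),.06),("tipofwhip",(202,77),.229)): print(n,inU(onz(ct,np.array(p)/5+[295,145],z))*1e3)
for x,y,z in ((-.022,-.004,.057),(-.022,.004,.057),(-.031,-.004,.057),(-.022,0,.073)): print((proj(ct,U(x,y,z))-[295,145])*5, (proj(ctrl.camera_info('scene'),U(x,y,z))-[240,145])*5)
t=cv2.imread('pics/t8.png');cv2.imwrite('pics/t8d.png',cv2.resize(t[150:215,310:360],None,fx=9,fy=9,interpolation=cv2.INTER_CUBIC))
```

```text
tipL from top [-82.4642145   23.11047572  52.        ]
(array([ 0.51213176, -0.06104528,  0.05522124]), np.float64(0.0004196207131857381))
0.049 [array([-80.7,  26.5,  46. ]), array([-80.8,  19.9,  46. ]), array([-80.7, -16.2,  46. ]), array([-81.3, -23.8,  46. ]), array([-137.2,    1.9,   46. ])]
0.055 [array([-82.3,  25.3,  52. ]), array([-82.4,  19. ,  52. ]), array([-82.4, -15.4,  52. ]), array([-82.9, -22.7,  52. ]), array([-136.2,    1.9,   52. ])]
0.061 [array([-84. ,  24.1,  58. ]), array([-84.1,  18.2,  58. ]), array([-84. , -14.6,  58. ]), array([-84.5, -21.5,  58. ]), array([-135.2,    1.9,   58. ])]
fixed [-32.18770924  -2.04427085  57.        ]
mov [-30.42201114  12.7544987   57.        ]
tipofwhip [ -1.24994623   1.79348237 226.        ]
[209.40176438 187.70059808] [257.97503242 309.82365709]
[194.77033845 191.57314502] [268.21935102 314.92393913]
[213.97544178 203.90933908] [268.53844043 302.64543406]
[203.4031412  183.66058218] [261.64219284 289.72440467]
```

View pics/t8d.png

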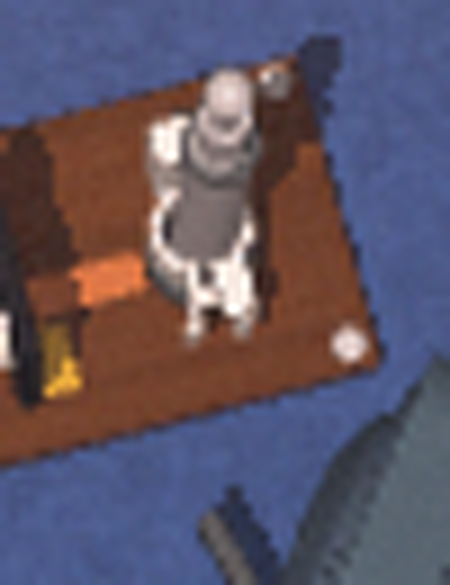

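```bash
python3 -m inch '[[-0.47,0,-0.003,0,0,0,0],[-0.47,0,-0.003,0,0,0,0],[-0.47,0.01,-0.003,0,0,0,0],[-0.47,0.02,-0.003,0,0,0,0],[-0.47,0.03,-0.003,0,0,0,0],[-0.47,0.04,-0.003,0,0,0,0],[-0.47,0.047,-0.003,0,0,0,0],[-0.47,0.052,-0.003,0,0,0,0],[-0.47,0.052,-0.003,0,0,0,0],[-0.47,0.052,-0.0005,0,0,0,0]]' 60; python3 -c "
from plan import *
st()
np.save('ci9.npy',ctrl.camera_info('wrist'),allow_pickle=True)
cv2.imwrite('pics/w9.png',ctrl.grab_frame('wrist')[:,:,::-1])
t=ctrl.grab_frame('top')[:,:,::-1];cv2.imwrite('pics/t9.png',t)
cv2.imwrite('pics/t9c.png',cv2.resize(t[150:215,310:360],None,fx=9,fy=9,interpolation=cv2.INTER_CUBIC))
t=ctrl.grab_frame('scene')[:,:,::-1]
cv2.imwrite('pics/s9c.png',cv2.resize(t[155:245,260:360],None,fx=6,fy=6,interpolation=cv2.INTER_CUBIC))
st()
"
```

```text
clock: 10.7
eef_pos: [0.4685, -0.0957, 0.038]
tcp_rot: [-3.112, -0.428, 0.001]
wrist_force: [-0.2, -0.4, -1.5]
gripper_width: 0.736
t 10.7 tcp [ 0.4685 -0.0957  0.038 ] inU [-133.7    1.4   35. ] yaw 15.68 zax [-0.001  0.    -1.   ] F [-0.2 -0.4 -1.5] w 62.6 q [-0.33  0.34 -0.51  0.72 -0.    2.53]
t 10.85 tcp [ 0.4685 -0.0962  0.0381] inU [-133.7    0.9   35.1] yaw 15.61 zax [-0. -0. -1.] F [-0.4  0.3 -1.7] w 62.4 q [-0.34  0.34 -0.51  0.72 -0.    2.53]
```

View pics/w9.png

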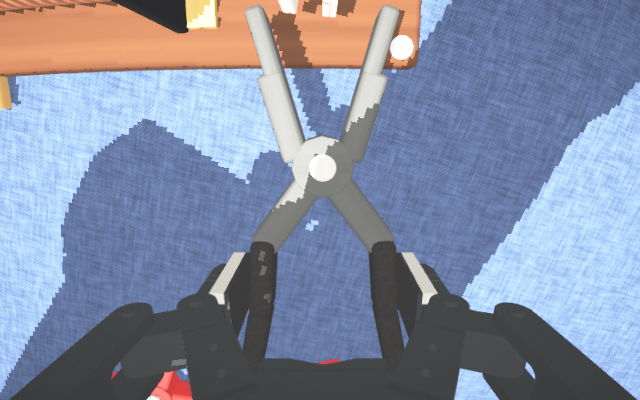

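View pics/t9c.png

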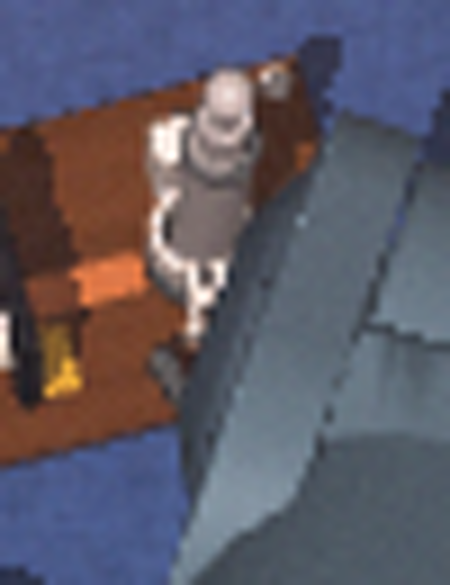

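View pics/s9c.png

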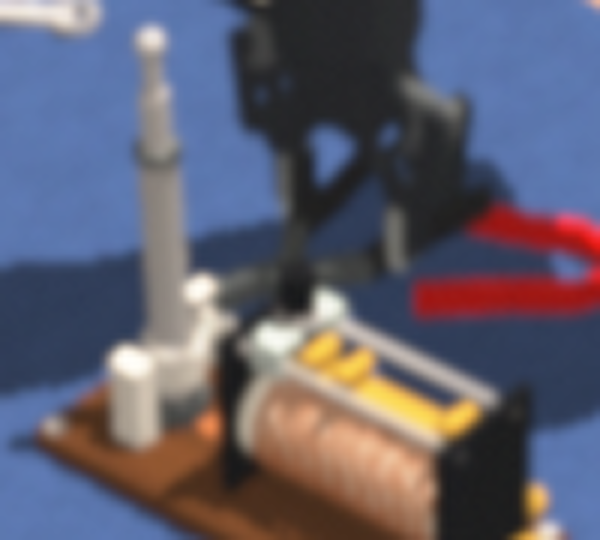

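Run:
```python
from plan import *
t=cv2.imread('pics/w9.png');cv2.imwrite('pics/w9c.png',cv2.resize(t[0:80,230:430],None,fx=4,fy=4,interpolation=cv2.INTER_CUBIC))
cw=np.load('ci9.npy',allow_pickle=True).item()
for p in ((-.031,-.004,.037),(-.031,-.004,.057),(-.031,-.001,.057),(-.031,.004,.057),(-.046,-.045,.014),(-.035,-.035,.014)): print(p,(proj(cw,U(*p))-[230,0])*4)
```

```text
(-0.031, -0.004, 0.037) [425.24673739  82.29485454]
(-0.031, -0.004, 0.057) [434.8450143   20.74906263]
(-0.031, -0.001, 0.057) [397.20500849  20.57523298]
(-0.031, 0.004, 0.057) [334.45628148  20.48809349]
(-0.046, -0.045, 0.014) [778.48838857 280.26073985]
(-0.035, -0.035, 0.014) [695.83950231 175.32261742]
```

View pics/w9c.png

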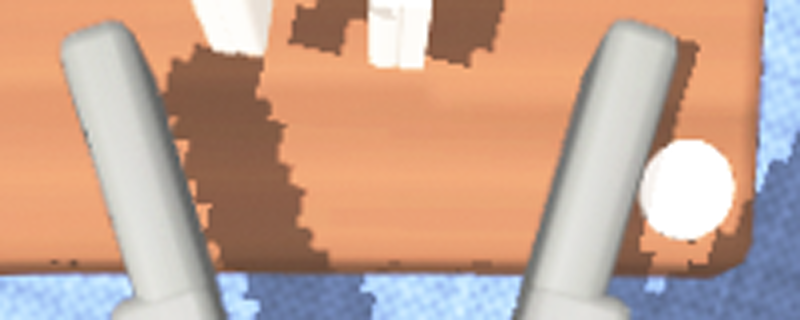

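```bash
python3 -m inch '[[-0.4,0,0.0005,0,0,0,0],[-0.35,0,0.0005,0,0,0,0],[-0.3,0,0.0005,0,0,0,0],[-0.25,0,0.0005,0,0,0,0],[-0.2,0,0.0005,0,0,0,0],[-0.15,0,0.0005,0,0,0,0],[-0.1,0,0.0005,0,0,0,0],[-0.1,0,0.0005,0,0,0,0],[-0.1,0,0.0005,0,0,0,0],[-0.1,0,0.0005,0,0,0,0]]' 60; python3 -c "
from plan import *
st()
np.save('ci10.npy',ctrl.camera_info('wrist'),allow_pickle=True)
t=ctrl.grab_frame('wrist')[:,:,::-1]
cv2.imwrite('pics/w10.png',t)
cv2.imwrite('pics/w10c.png',cv2.resize(t[0:80,230:430],None,fx=4,fy=4,interpolation=cv2.INTER_CUBIC))
"
```

```text
clock: 11.85
eef_pos: [0.4685, -0.0961, 0.038]
tcp_rot: [-3.112, -0.428, 0.001]
wrist_force: [-2.8, 2.0, -1.2]
gripper_width: 0.554
t 11.85 tcp [ 0.4685 -0.0961  0.038 ] inU [-133.7    0.9   35. ] yaw 15.66 zax [-0.001  0.    -1.   ] F [-2.8  2.  -1.2] w 47.1 q [-0.34  0.34 -0.51  0.72  0.    2.53]
```

View pics/w10.png

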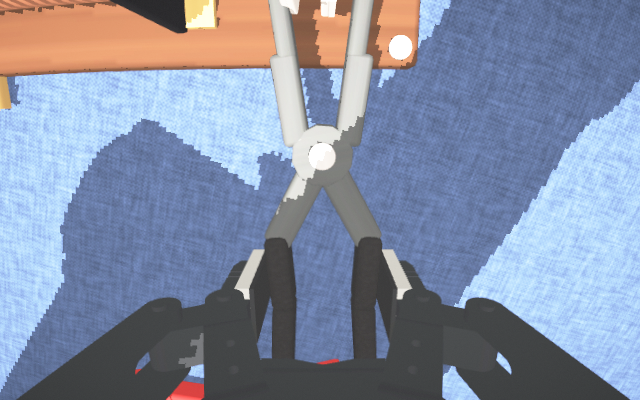

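View pics/w10c.png

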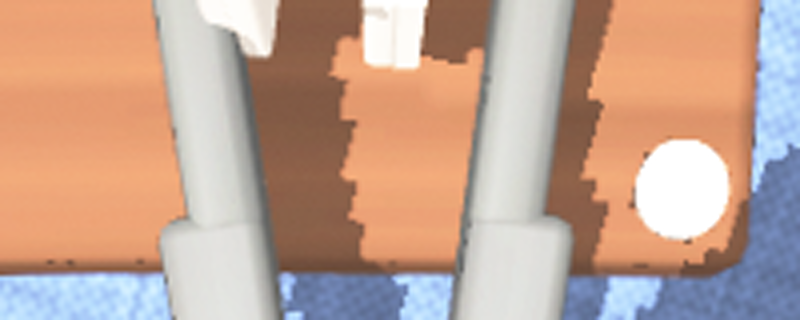

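```bash
python3 -m inch '[[-0.05,0,0.0012,0,0,0,0],[0,0,0.0012,0,0,0,0],[0.05,0,0.0012,0,0,0,0],[0.1,0,0.0012,0,0,0,0],[0.14,0,0.0012,0,0,0,0],[0.17,0,0.0012,0,0,0,0],[0.2,0,0.0012,0,0,0,0],[0.2,0,0.0012,0,0,0,0],[0.2,0,0.0012,0,0,0,0],[0.2,0,0.0012,0,0,0,0]]' 60; python3 -c "
from plan import *
st()
t=ctrl.grab_frame('wrist')[:,:,::-1]
cv2.imwrite('pics/w11.png',t)
cv2.imwrite('pics/w11c.png',cv2.resize(t[0:80,230:430],None,fx=4,fy=4,interpolation=cv2.INTER_CUBIC))
"
```

```text
clock: 12.9
eef_pos: [0.4695, -0.0982, 0.0383]
tcp_rot: [3.111, 0.426, -0.0]
wrist_force: [-2.4, -2.1, -1.8]
gripper_width: 0.408
t 12.9 tcp [ 0.4695 -0.0982  0.0383] inU [-133.4   -1.3   35.3] yaw 15.6 zax [ 0.    -0.001 -1.   ] F [-2.4 -2.1 -1.8] w 34.6 q [-0.34  0.34 -0.51  0.72 -0.    2.53]
```

View pics/w11.png

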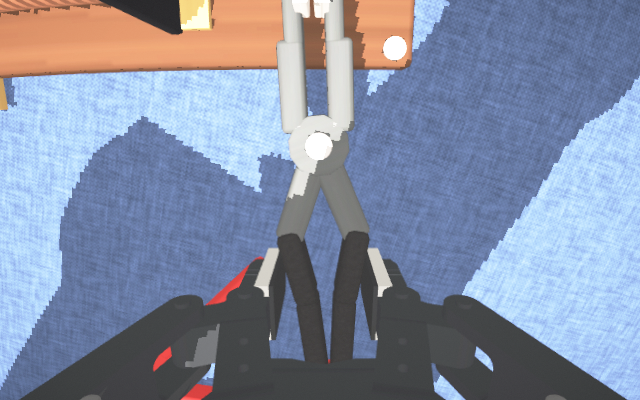

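View pics/w11c.png

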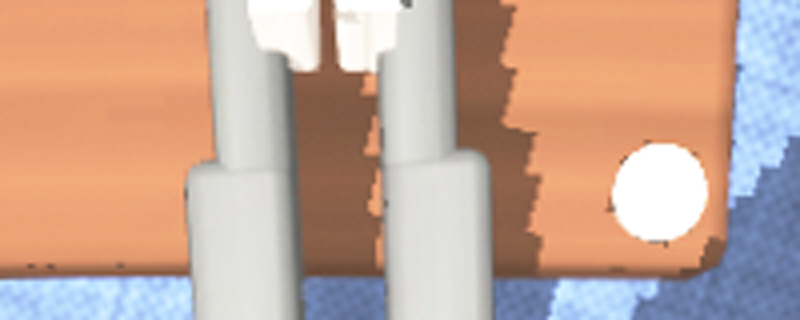

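```bash
python3 -m inch '[[0.22,0,0,0,0,0,0],[0.24,0,0,0,0,0,0],[0.26,0,0,0,0,0,0],[0.28,0,0,0,0,0,0],[0.3,0,0,0,0,0,0],[0.3,0,0,0,0,0,0],[0.3,0,0,0,0,0,0],[0.3,0,0,0,0,0,0],[0.3,0,0,0,0,0,0],[0.3,0,0,0,0,0,0]]' 60; python3 -c "
from plan import *
st()
t=ctrl.grab_frame('wrist')[:,:,::-1]
cv2.imwrite('pics/w12.png',t)
cv2.imwrite('pics/w12c.png',cv2.resize(t[0:150,230:430],None,fx=4,fy=4,interpolation=cv2.INTER_CUBIC))
"
```

```text
clock: 13.95
eef_pos: [0.4691, -0.0981, 0.0381]
tcp_rot: [3.112, 0.426, -0.001]
wrist_force: [-3.1, -3.4, -1.4]
gripper_width: 0.368
t 13.95 tcp [ 0.4691 -0.0981  0.0381] inU [-133.7   -1.1   35.1] yaw 15.6 zax [-0.001 -0.001 -1.   ] F [-3.1 -3.4 -1.4] w 31.2 q [-0.34  0.34 -0.51  0.72 -0.    2.53]
```

View pics/w12c.png

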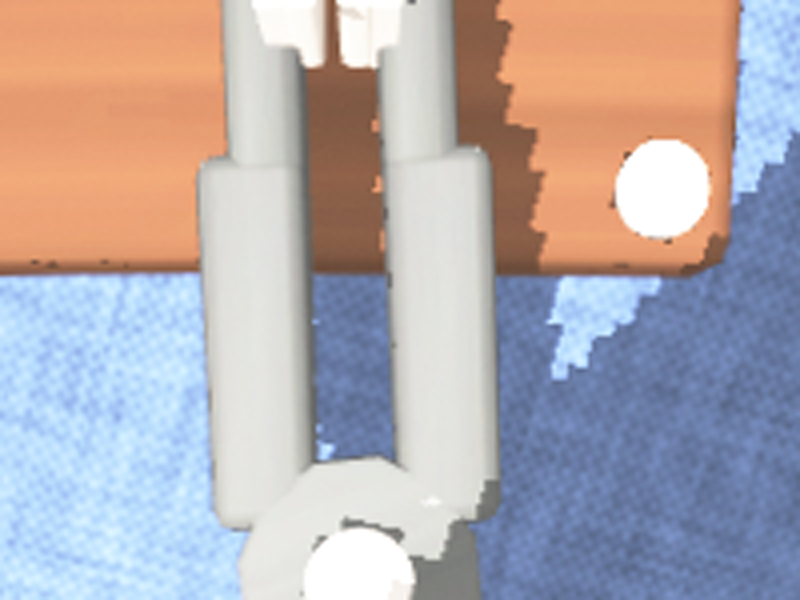

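```bash
python3 -m inch '[[0.34,0,0,0,0,0,0],[0.38,0,0,0,0,0,0],[0.38,0,0,0,0,0,0],[0.38,0,0,0,0,0,0],[0.38,0,0,0,0,0,0],[0.2,0,0,0,0,0,0],[0.1,0,0,0,0,0,0],[0,0,0,0,0,0,0],[-0.1,0,0,0,0,0,0],[-0.15,0,0,0,0,0,0]]' 60; python3 -c "
from plan import *
st()
t=ctrl.grab_frame('wrist')[:,:,::-1]
cv2.imwrite('pics/w13.png',t)
cv2.imwrite('pics/w13c.png',cv2.resize(t[0:150,230:430],None,fx=4,fy=4,interpolation=cv2.INTER_CUBIC))
"
```

```text
clock: 15.0
eef_pos: [0.4699, -0.0973, 0.0384]
tcp_rot: [-3.112, -0.429, -0.002]
wrist_force: [-0.1, 0.0, -0.6]
gripper_width: 0.576
t 15.0 tcp [ 0.4699 -0.0973  0.0384] inU [-132.7   -0.6   35.4] yaw 15.68 zax [ 0.001  0.    -1.   ] F [-0.1  0.  -0.6] w 49.0 q [-0.34  0.34 -0.51  0.72  0.    2.53]
```

View pics/w13c.png

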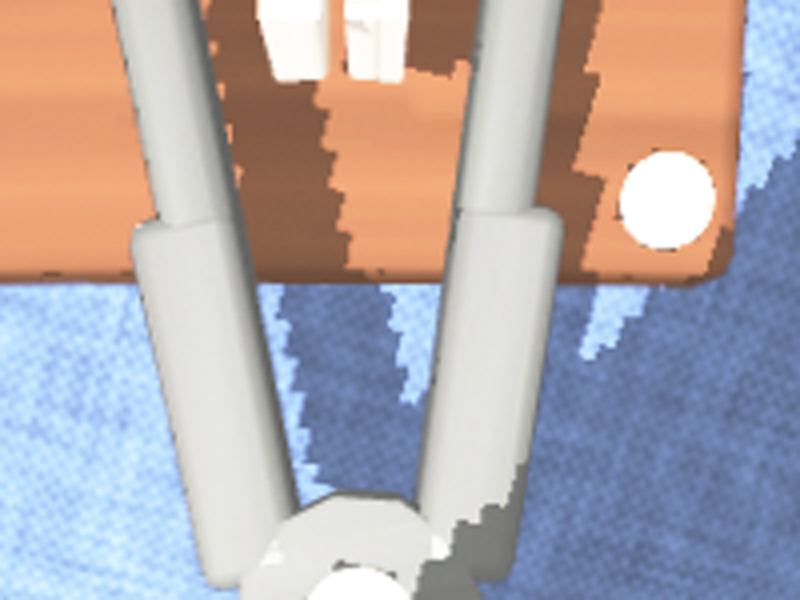

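```bash
python3 -m inch '[[-0.25,0,0,0,0,0,0],[-0.35,0,0,0,0,0,0],[-0.38,-0.01,0,0,0,0,0],[-0.38,-0.025,0,0,0,0,0],[-0.38,-0.045,0,0,0,0,0],[-0.38,-0.065,0,0,0,0,0],[-0.38,-0.085,0,0,0,0,0],[-0.38,-0.085,0,0,0,0,0],[-0.38,-0.085,0,0,0,0,0],[-0.38,-0.085,0,0,0,0,0]]' 60; python3 -c "
from plan import *
st()
np.save('ci14.npy',ctrl.camera_info('wrist'),allow_pickle=True)
cv2.imwrite('pics/w14.png',ctrl.grab_frame('wrist')[:,:,::-1])
t=ctrl.grab_frame('top')[:,:,::-1];cv2.imwrite('pics/t14.png',t)
cv2.imwrite('pics/t14c.png',cv2.resize(t[150:230,300:360],None,fx=7,fy=7,interpolation=cv2.INTER_CUBIC))
delta([.4305,-.2976,.07],-13.4)
"
```

```text
clock: 16.05
eef_pos: [0.3886, -0.1208, 0.0385]
tcp_rot: [3.112, 0.428, 0.002]
wrist_force: [-0.1, 0.6, -1.8]
gripper_width: 0.691
t 16.05 tcp [ 0.3886 -0.1208  0.0385] inU [-217.3   -1.3   35.5] yaw 15.65 zax [ 0.002 -0.001 -1.   ] F [-0.1  0.6 -1.8] w 58.7 q [-0.46  0.22 -0.69  0.66  0.    2.41]
shift mm [ -7.5 181.7 -31.5] turn [ 0.03 -0.06 29.08]
```

View pics/w14.png

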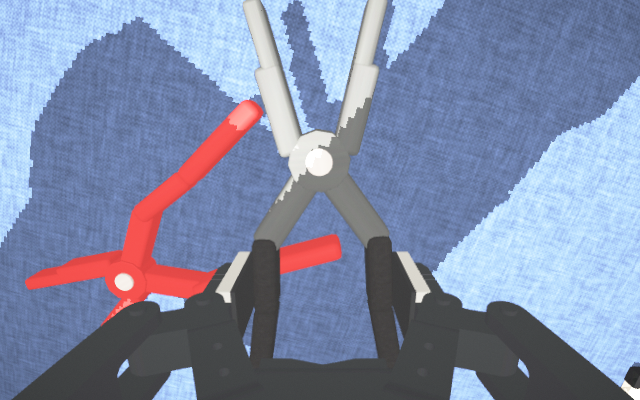

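View pics/t14c.png

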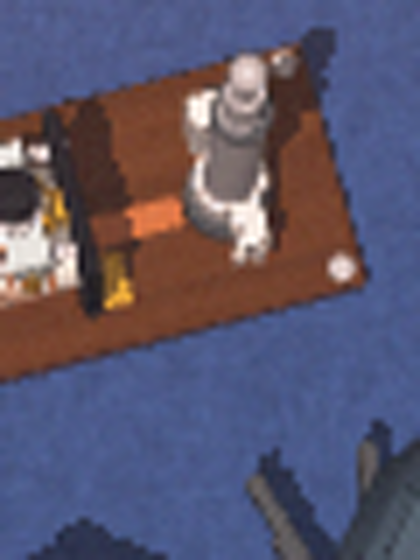

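```bash
python3 -m inch '[[-0.38,0,0,-0.03,0,0,0],[-0.38,0,0.03,-0.04,0,0,5],[-0.38,0,0.06,-0.04,0,0,10],[-0.38,-0.003,0.09,-0.04,0,0,15],[-0.38,-0.005,0.12,-0.04,0,0,20],[-0.38,-0.007,0.15,-0.04,0,0,25],[-0.38,-0.008,0.181,-0.04,0,0,29],[-0.38,-0.008,0.181,-0.03,0,0,29],[-0.38,-0.008,0.181,-0.01,0,0,29],[-0.38,-0.008,0.181,0.01,0,0,29]]' 60; python3 -c "
from plan import *
st()
cv2.imwrite('pics/w15.png',ctrl.grab_frame('wrist')[:,:,::-1])
delta([.4305,-.2976,.003],-13.4)
"
```

```text
clock: 17.15
eef_pos: [0.4293, -0.297, 0.0274]
tcp_rot: [3.12, -0.364, 0.001]
wrist_force: [0.1, 0.2, -1.1]
gripper_width: 0.689
t 17.15 tcp [ 0.4293 -0.297   0.0274] inU [-225.5 -182.    24.4] yaw -13.3 zax [ 0.001 -0.    -1.   ] F [ 0.1  0.2 -1.1] w 58.6 q [-0.73  0.43 -0.41  0.73  0.    2.65]
shift mm [ 3.9  1.8 21.1] turn [-0.14  0.24  0.1 ]
```

View pics/w15.png

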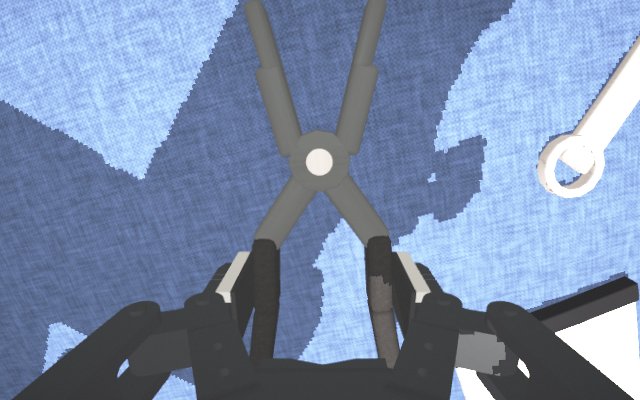

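Lower gently until it touches.

```bash
python3 -m inch '[[-0.38,0,0,0.01,0,0,0],[-0.38,0,0,0.016,0,0,0],[-0.38,0,0,0.02,0,0,0],[-0.38,0,0,0.023,0,0,0],[-0.38,0,0,0.025,0,0,0],[-0.38,0,0,0.026,0,0,0],[-0.38,0,0,0.026,0,0,0],[-0.38,0,0,0.026,0,0,0],[-0.38,0,0,0.026,0,0,0],[-0.38,0,0,0.026,0,0,0]]' 60; python3 -c "
from plan import *
st()
"
```

```text
clock: 18.2
eef_pos: [0.429, -0.2972, 0.0032]
tcp_rot: [3.12, -0.365, 0.002]
wrist_force: [-2.0, 2.3, 4.3]
gripper_width: 0.691
t 18.2 tcp [ 0.429  -0.2972  0.0032] inU [-2.258e+02 -1.821e+02  2.000e-01] yaw -13.35 zax [ 0.001 -0.001 -1.   ] F [-2.   2.3  4.3] w 58.7 q [-0.73  0.46 -0.44  0.67  0.    2.65]
```

```bash
python3 -m inch '[[-0.5,0,0,0,0,0,0],[-0.6,0,0,0,0,0,0],[-0.7,0,0,0,0,0,0],[-0.8,0,0,0,0,0,0],[-1,0,0,0,0,0,0],[-1,0,0,0,0,0,0],[-1,0,0,0,0,0,0],[-1,0,0,-0.02,0,0,0],[-1,0,0,-0.06,0,0,0],[-1,0,0,-0.1,0,0,0]]' 60; python3 -m inch '[[-1,0,0,-0.05,0,0,0],[-1,-0.03,0.05,-0.1,0,0,0],[-1,-0.05,0.1,-0.12,0,0,0],[-1,-0.05,0.15,-0.12,0,0,0],[-1,-0.05,0.2,-0.12,0,0,0],[-1,-0.05,0.2,-0.12,0,0,0],[-1,-0.05,0.2,-0.12,0,0,0],[-1,-0.05,0.2,-0.12,0,0,0],[-1,-0.05,0.2,-0.12,0,0,0],[-1,-0.05,0.2,-0.12,0,0,0]]'; python3 -c "
from plan import *
st()
cv2.imwrite('pics/w17.png',ctrl.grab_frame('wrist')[:,:,::-1])
t=ctrl.grab_frame('top')[:,:,::-1];cv2.imwrite('pics/t17.png',t)
cv2.imwrite('pics/t17c.png',cv2.resize(t[145:225,245:365],None,fx=6.5,fy=6.5,interpolation=cv2.INTER_CUBIC))
t=ctrl.grab_frame('scene')[:,:,::-1]
cv2.imwrite('pics/s17c.png',cv2.resize(t[145:270,230:380],None,fx=4.8,fy=4.8,interpolation=cv2.INTER_CUBIC))
"
```

```text
clock: 19.2
eef_pos: [0.4278, -0.2962, 0.1026]
tcp_rot: [-3.119, 0.365, 0.003]
wrist_force: [0.4, -0.3, -0.4]
gripper_width: 1.002
clock: 20.2
eef_pos: [0.3343, -0.4786, 0.2222]
tcp_rot: [-3.12, 0.363, 0.0]
wrist_force: [-0.1, 0.3, -0.3]
gripper_width: 0.997
t 20.2 tcp [ 0.3343 -0.4786  0.2222] inU [-365.8 -331.4  219.2] yaw -13.26 zax [-0.     0.001 -1.   ] F [-0.1  0.3 -0.3] w 84.7 q [-1.07  0.4   0.09  1.26  0.    2.3 ]
```

View pics/t17.png

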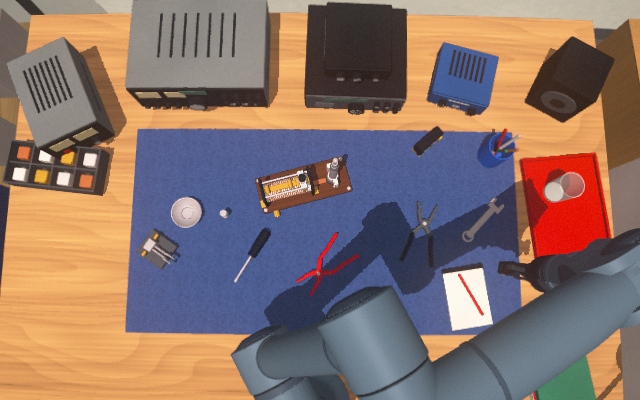

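View pics/t17c.png

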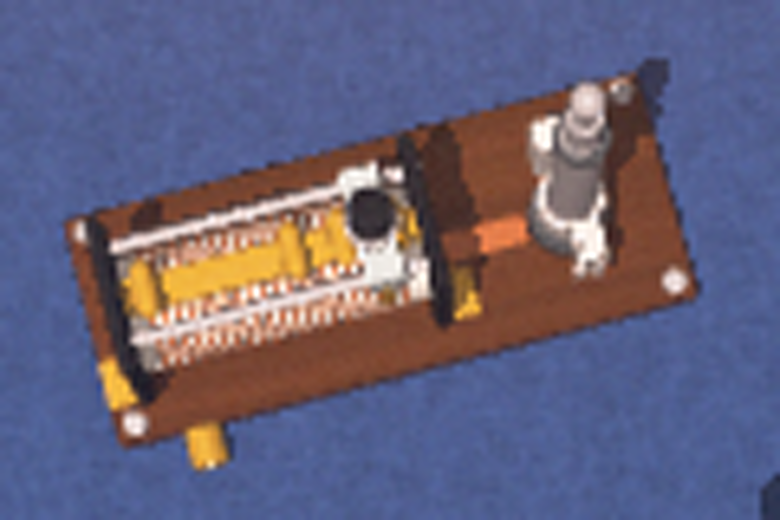

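View pics/s17c.png

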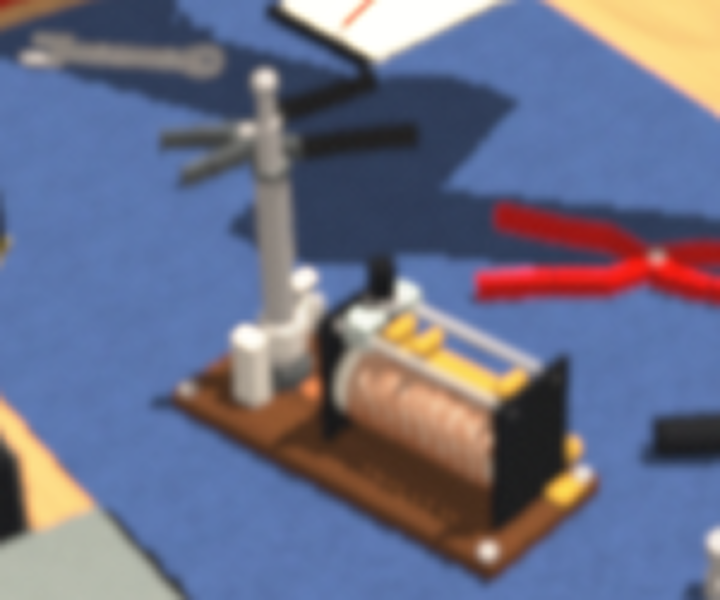

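Run:
```python
from plan import *
ct=ctrl.camera_info('top');cs=ctrl.camera_info('scene')
for p in ((256,240),(371,213)): print(inU(onz(ct,np.array(p)/6.5+[245,145],.137))*1e3)
# scene knob top centre: before in s_unit (349,292)->scale4.8 off(250,145); after s17c (381,262) off(230,145)
a=two(ct,np.array([256,240])/6.5+[245,145],cs,np.array([349,294])/4.8+[250,145])
b=two(ct,np.array([371,213])/6.5+[245,145],cs,np.array([381,262])/4.8+[230,145])
print(a,inU(a[0])*1e3);print(b,inU(b[0])*1e3)
```

```text
[ -0.51526712 128.68197484 134.        ]
[ -1.76707856  83.67089369 134.        ]
(array([0.56167679, 0.06377188, 0.13506181]), np.float64(0.003081668705160588)) [ -1.04205105 129.93220081 132.06181075]
(array([0.57321883, 0.01937453, 0.13582059]), np.float64(0.0010821736385803974)) [ -1.85650741  84.0663155  132.82058675]
```

View pics/w17.png

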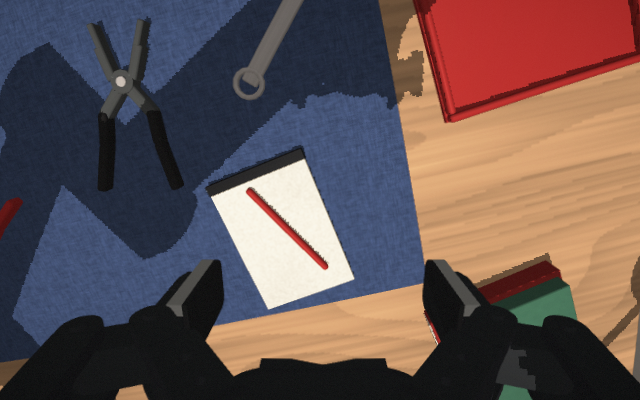

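```bash
python3 -c "
from workcell import ctrl
print(ctrl.hand_in())"
```

```text
the job is handed in; nothing more can be done
None
```

I moved the tap knob to the notch nearest the whip, shut the clip with the pliers, laid them back on the mat, and handed the job in at about 20 s of the 53 s allowed. No verdict was reported.

**What I did**
- **Tap knob:** I gripped it, lifted it out of the parking slot, ran it about 44 mm along the bar and lowered it into the notch nearest the whip.
- **Clip:** I squeezed the pliers round the ears until the fingers stalled at about 31 mm. With the pliers opened and backed off, the ears stayed together.
- **Pliers:** I set them down where they had lain at the start and moved the arm clear.

**Last checks**
- **Knob position:** It came out at 84 mm along the bar against 85 mm wanted. The top camera and a two-camera fix gave 83.7 and 84.1 mm.
- **Knob height:** The two-camera fix put its top at 133 mm, within 1 mm of the reading when it was parked. That was about 1 mm below the 134 mm expected for fully down.
- **Clip:** The ears showed together in the close-up after release and again in the final top view.
- **Pliers:** In the pictures they lie open on the mat, well clear of the antenna. I judged flatness by eye.
- **Other things:** None of the bystanders in view looked moved, and the red pliers were not touched. I compared these by eye and did not measure them.

**Disagreement:** The wrist camera put the knob about 2 mm and one board corner about 4 mm from the top camera's positions. I therefore lined the jaws up with the ears by their relative position in the wrist picture.

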